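Fetch the hemmed-in pacifier from the nursery tray

TASK

First clear the yellow snack box, the ramekin of clips and the white cream jar out of the woven tray onto the cork mat beside it, then take the pacifier from behind them by its shield, without touching the teat, and stand it teat up in the middle of the open steriliser case. With the pacifier in the case, put the box, the ramekin and the jar back in the tray, each upright where it stood before and the box lined up as it was. Do not tip the ramekin over, and leave the steel tongs and the feeding bottle where they are.

Things in the scene. Friction and masses are not known exactly. Their poses are not given: they have to be found in the camera images.
- tray: Brown woven-plastic tray, rounded corners, fixed. Outside 204 (x) x 228 (y) mm, wall 6 mm thick, its top 34 mm over the dresser; inner floor 5 mm over the dresser. Origin: underside centre, at dresser height; z up. The box stands in its -x half, the pacifier behind it near the middle of the +x wall, ramekin and jar to the pacifier's left and right (either way round).
- snack_box: Loose yellow plastic box with a closed lid that stays shut, 96 (x) x 58 (y) x 78 mm high, 0.1 to 0.25 kg; the top 16 mm are the lid, the body below is 1.5 mm narrower on each side. Lift it across its 58 mm width. Origin: underside centre, x along its length, z up; at the start its x axis is within 4 degrees of the tray's.
- ramekin: Loose white fluted ceramic ramekin, round, 60 mm across and 42 mm high, wall 4 mm, 0.1 to 0.25 kg, filled to near the rim with plastic clips that are wedged in and travel with it. Lift it by its outside. Origin: underside centre, z up.
- cream_jar: Loose white plastic jar with a screw lid, round, 54 mm across (lid 56 mm, its top 22 mm) and 72 mm high, 0.1 to 0.2 kg. Origin: underside centre, z up.
- pacifier: Loose cream pacifier (rigid), 26 g, on its round button handle, teat up. Shield 52 (x) x 38 (y) mm, 6 mm thick, underside 10 mm above the origin; button 30 mm across, 10 mm thick; height 46 mm in all. Origin: centre of the button's underside, x along the shield's long side, z towards the teat. Take it by the shield's long edges (38 mm apart), fingertips 3 mm above the floor.
- teat: The pacifier's teat, part of it: 20 mm across at its foot, 18 mm at the bulb, 30 mm high. Origin: its foot, on top of the shield, 16 mm above the pacifier's origin. The fingers must not touch it.
- mat: Cork mat, fixed, 300 (x) x 140 (y) x 4 mm, on the dresser to the left or right of the tray: the side area. Origin: underside centre, at dresser height, z up.
- case: Pale steriliser case for pacifiers, fixed and open, on the tray's other side: base 120 (x) x 130 (y) mm outside, wall 4 mm thick and 30 mm high from the dresser, inner floor 4 mm above the dresser with a circle of flush marks at its middle. Its lid lies folded open at the +x side and is not needed. Origin: underside centre of the base (without lid), at dresser height, z up.
- tongs: Loose stainless steel pacifier tongs, 160 mm long, 35 mm wide and 11 mm high, lying flat beyond the tray: a bystander. Origin: about their middle, underside, x along them.
- bottle: Loose feeding bottle, 58 mm across and 152 mm high, standing beyond the tray: a bystander. Origin: underside centre, z up.

How it is judged (in metres and radians):
On the way, in this order (a step that is already met when the one before it is completed fails the run):
1. the snack box, the ramekin and the jar all stand upright and released on the cork mat, the pacifier still in the tray (x of snack_box in the frame of mat between -0.14 and 0.14 m and y of snack_box in the frame of mat between -0.065 and 0.065 m and z of snack_box in the frame of mat between 0.001 and 0.008 m and angle between each of snack_box, ramekin, cream_jar's own z axis and vertical below 0.1 rad and contact force between the fingers and snack_box below 0.1 N and linear speed of each of snack_box, ramekin, cream_jar below 0.03 m/s and angular speed of each of snack_box, ramekin, cream_jar below 0.3 rad/s and x of ramekin in the frame of mat between -0.14 and 0.14 m and y of ramekin in the frame of mat between -0.065 and 0.065 m and z of ramekin in the frame of mat between 0.001 and 0.008 m and contact force between the fingers and ramekin below 0.1 N and x of cream_jar in the frame of mat between -0.14 and 0.14 m and y of cream_jar in the frame of mat between -0.065 and 0.065 m and z of cream_jar in the frame of mat between 0.001 and 0.008 m and contact force between the fingers and cream_jar below 0.1 N and horizontal distance between pacifier and tray below 0.1 m), for 0.2 s.
2. the pacifier stands released in the steriliser case while the other three are still on the mat (horizontal distance between pacifier and case below 0.015 m and z of pacifier in the frame of case between 0.001 and 0.009 m and angle between pacifier's own z axis and vertical below 0.2 rad and contact force between the fingers and pacifier below 0.1 N and linear speed of each of pacifier, snack_box, ramekin, cream_jar below 0.03 m/s and angular speed of each of pacifier, snack_box, ramekin, cream_jar below 0.3 rad/s and x of snack_box in the frame of mat between -0.14 and 0.14 m and y of snack_box in the frame of mat between -0.065 and 0.065 m and z of snack_box in the frame of mat between 0.001 and 0.008 m and angle between each of snack_box, ramekin, cream_jar's own z axis and vertical below 0.1 rad and contact force between the fingers and snack_box below 0.1 N and x of ramekin in the frame of mat between -0.14 and 0.14 m and y of ramekin in the frame of mat between -0.065 and 0.065 m and z of ramekin in the frame of mat between 0.001 and 0.008 m and contact force between the fingers and ramekin below 0.1 N and x of cream_jar in the frame of mat between -0.14 and 0.14 m and y of cream_jar in the frame of mat between -0.065 and 0.065 m and z of cream_jar in the frame of mat between 0.001 and 0.008 m and contact force between the fingers and cream_jar below 0.1 N), for 0.2 s.
At the end, for the whole second after the job is handed in: Pacifier teat up (0.2 rad) on the case floor within 15 mm of its middle; box, ramekin and jar upright (0.1 rad) in the tray, each within 15 mm of its starting place, box's x axis within 0.2 rad of the tray's; all released and at rest (horizontal distance between pacifier and case below 0.015 m and z of pacifier in the frame of case between 0.001 and 0.009 m and angle between pacifier's own z axis and vertical below 0.2 rad and contact force between the fingers and pacifier below 0.1 N and linear speed of each of pacifier, snack_box, ramekin, cream_jar below 0.03 m/s and angular speed of each of pacifier, snack_box, ramekin, cream_jar below 0.3 rad/s and distance of each of snack_box, ramekin, cream_jar from where it was at the start of the episode below 0.015 m and angle between each of snack_box, ramekin, cream_jar's own z axis and vertical below 0.1 rad and contact force between the fingers and snack_box below 0.1 N and contact force between the fingers and ramekin below 0.1 N and contact force between the fingers and cream_jar below 0.1 N and angle between the x axis of snack_box and the x axis of tray, either way round below 0.2 rad); the robot touches nothing.
It fails at once if the fingers touch the teat (contact force between the fingers and teat above 0.3 N).
It fails at once if the ramekin is tipped over (angle between ramekin's own z axis and vertical above 0.6 rad).
It fails at once if the tongs are shifted by more than 20 mm (distance of tongs from where it was at the start of the episode above 0.02 m).
It fails at once if the bottle is shifted by more than 20 mm (distance of bottle from where it was at the start of the episode above 0.02 m).
It also fails if it takes over 144 s, if anything falls off the work surface, if the arm or the gripper's body presses on something with over 40 N, if the wrist force passes 120 N, or if a joint passes its speed limit or range.

ROBOT

A 7-joint arm with a two-finger parallel gripper is mounted at the origin on the work surface. World frame = base frame: x ahead of the robot, y to its left, z up, the work surface at z = 0. Lengths are in mm, angles in rad, forces in N, time in s.
With the tool pointing down it reaches from about 425 to 950 mm from the base axis. Payload 4.7 kg.
Tool frame: the origin (TCP) lies midway between the tips of the shut fingers; the grasp point (between the pads) lies 19 mm behind it; z points along the fingers, y is the line along which they close (so a half turn about z gives the same grasp; the last joint's range is limited). The gripper opens to 87 mm and grips with 3 to 60 N. Pads are 19 mm wide; open, the fingers measure 117 mm over their backs; the gripper's body (75 mm by 190 mm) begins 51 mm behind the grasp point.
Start: joints at [1.074, 0.469, -0.049, 1.532, 0.024, 1.141, -0.082], TCP at [304.421, -602.476, 222.573] pointing down, gripper open.
Joint ranges: [-2.59, 2.59], [-0.33, 1.99], [-1.39, 1.29], [0.1, 2.45], [-1.04, 4.18], [0.21, 1.99], [-2.66, 2.66]. Speed limits (rad/s): [2.57, 2.57, 3.14, 3.14, 3.14, 3.14, 3.14].

INTERFACE

Orientations are given as [roll, pitch, yaw] about the fixed x, y, z axes, in that order (R = Rz(yaw) Ry(pitch) Rx(roll)).
In Python, from plant import manip gives the robot as it stands.
- The arm moves only by the shell command python3 -m inch 'ROWS' [FORCE]. ROWS is a JSON object whose one key "steps" holds a list of rows, each a list of 7 numbers: the turn, a rotation vector about the world's x, y, z in rad, then the shift along the world's x, y, z in m, then the opening, from 0 (shut) to 1 (fully open). In form: {"steps": [[rx, ry, rz, x, y, z, claw], ...]}. A call has 1 to 12 rows; each row is the pose to reach, as a shift and turn from the pose commanded when the call began; what a row does not reach only later rows make up. A row lasts 1/12 s, in which the tool goes at most 41.7 mm and 7.16 degrees, less where a joint would pass 70% of its speed; a pose out of reach is approached as far as the arm can. A call with a gripper value outside its range is refused whole. The fingers move at their own pace and stop on an object; FORCE is the grip in N (left out, the last holds). Time passes only in rows, so rows that repeat a pose let the fingers close. It gives the time, the measured TCP pose, the force, the opening and the grip force at its end, in the units of the state.
- manip.state(): the state, without advancing time (a new reading comes with each control period).
- manip.snapshot(name): name is "scene" or "top" or "wrist"; returns the picture (420x560x3 uint8, red, green, blue); there is no depth.
- manip.camera_params(name): a dict with "fx", "fy", "cx", "cy" (pixels), "rvec" (rotation vector, rad) and "tvec" (3), from world to camera coordinates, as OpenCV has them; the wrist camera has in their place "hand_eye" (4x4, takes a point from camera to tool coordinates, whose origin is the TCP and whose axes are the flange's). Camera axes: x right, y down, z forward; pixel columns grow to the right and rows downward; lengths in mm; the calibration is good to about 2 mm. The wrist camera is an equidistant fisheye: a pixel r from the principal point sees the ray r / f radians off the axis. A picture is of the moment at which its call begins: read the wrist's pose just before it. camera_params takes no time and is no camera call.
- manip.close_job(): hands the job in; it is judged then, once.
The state is a dict: "t": time; "qpos": joint angles; "joint_vel": joint speeds; "effort": joint torques, N m; "eef_pos": TCP position; "tcp_rot": TCP orientation; "wrist_force": force on the tool from outside, world axes, zero at the start; "ft_torque": the same for the moment, N m; "gripper_width": opening from 0.0 (shut) to 1.0 (fully open); "finger_force": force on a finger pad.
Only numpy, scipy, OpenCV 4.12 (cv2) and the standard library are available. Lean on these libraries where they do the work, as an engineer would, in place of code of your own. Each camera call takes 0.05 s, during which the arm holds its last target. There are 200 camera calls.

## Working session

There is one attempt and no reset: what is moved stays moved. The work goes in short steps, Python scripts to look and compute and a shell command to move; the robot and the scene stay as the last step left them, time stands still between calls to the robot, and variables do not carry over. Pictures are saved under pics/ and viewed, at most 14 in all, crops included, and the job is handed in when it is done.

```bash
ls; mkdir -p pics; python3 - <<'E'
from plant import manip
import cv2
s=manip.state(); print(s)
for n in ("top","scene"):
    cv2.imwrite(f"pics/{n}0.png",manip.snapshot(n)[:,:,::-1]); print(manip.camera_params(n))
print(manip.camera_params("wrist"))
E
```

```text
pics
{'t': 0.0, 'qpos': array([ 1.0740765 ,  0.46948779, -0.04858189,  1.5337019 ,  0.02410791,
        1.14102156, -0.08228625]), 'joint_vel': array([ 0.00025404, -0.00022947,  0.00104035, -0.00072483,  0.00027985,
       -0.00173542,  0.00103338]), 'effort': array([-1.94648528e-04, -5.07974982e+01, -8.04351876e-02, -2.36159098e+01,
       -6.11011265e-02,  3.79180640e-02,  1.96891096e-04]), 'eef_pos': array([ 304.10772831, -601.9262612 ,  221.46479562]), 'tcp_rot': array([-3.13956192e+00,  8.89153443e-05,  4.67857137e-01]), 'wrist_force': array([0.36624082, 0.56397071, 0.29689969]), 'ft_torque': array([-0.02129135, -0.01047507, -0.00832322]), 'finger_force': 0.0, 'gripper_width': 1.0020117712352559}
{'fx': 511.8278058278401, 'fy': 511.8278058278401, 'cx': 281.19522790615446, 'cy': 211.8892295890629, 'rvec': array([ 1.9845945 , -2.21263291,  0.25260527]), 'tvec': array([  57.7725464 ,  612.04567401, 1166.56179283])}
{'fx': 381.09764636677966, 'fy': 381.09764636677966, 'cx': 277.04982690636507, 'cy': 217.14111841381933, 'rvec': array([ 1.86167774,  1.92790168, -0.59507226]), 'tvec': array([   4.30443854, -488.22273051, 1172.62190322])}
{'fx': 325.19226210127806, 'fy': 325.19226210127806, 'cx': 281.4687846729908, 'cy': 210.32544451508514, 'hand_eye': array([[ 4.56333586e-04, -9.67968665e-01, -2.51070619e-01,
         6.85940172e+01],
       [ 9.99999666e-01,  6.11810730e-04, -5.41203036e-04,
         1.02025707e-01],
       [ 6.77475279e-04, -2.51070288e-01,  9.67968621e-01,
        -1.62846027e+02],
       [ 0.00000000e+00,  0.00000000e+00,  0.00000000e+00,
         1.00000000e+00]])}
```

View pics/top0.png

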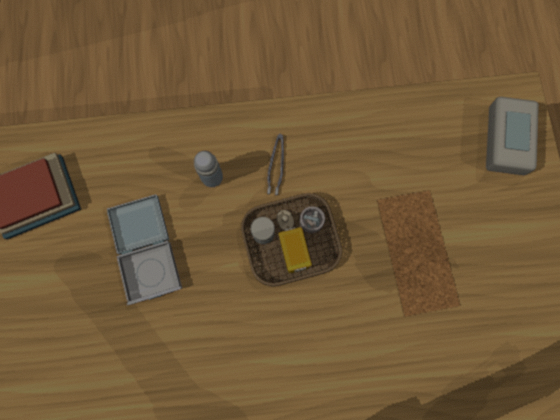

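View pics/scene0.png

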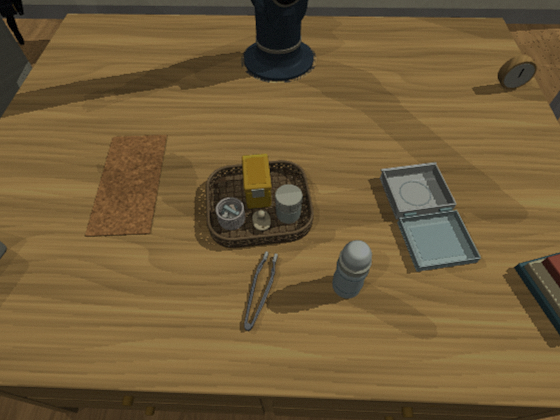

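The top view shows the tray at px (293,240), box (295,250), jar (263,230), ramekin (312,218), pacifier (286,218), mat (420,252, robot's right) and case circle (151,273). The scene view agrees; the bottle is at (350,270) and the tongs at (262,290), both beyond the tray.

```bash
cat > h.py <<'E'
import numpy as np, cv2
from plant import manip
from scipy.spatial.transform import Rotation as R
def fixed(name,px,z):
    c=manip.camera_params(name); Rm=R.from_rotvec(c['rvec']).as_matrix(); o=-Rm.T@c['tvec']
    px=np.atleast_2d(px).astype(float)
    d=np.c_[(px[:,0]-c['cx'])/c['fx'],(px[:,1]-c['cy'])/c['fy'],np.ones(len(px))]@Rm
    return o+d*((z-o[2])/d[:,2])[:,None]
def tool(s): 
    T=np.eye(4);T[:3,:3]=R.from_euler('xyz',s['tcp_rot']).as_matrix();T[:3,3]=s['eef_pos'];return T
def wrist(T,px,z):
    c=manip.camera_params('wrist');M=T@np.array(c['hand_eye'])
    px=np.atleast_2d(px).astype(float);u=(px-[c['cx'],c['cy']])/c['fx'];r=np.hypot(*u.T)
    d=np.c_[u*(np.sin(r)/np.maximum(r,1e-9))[:,None],np.cos(r)]@M[:3,:3].T
    return M[:3,3]+d*((z-M[2,3])/d[:,2])[:,None]
def wpix(T,P):
    c=manip.camera_params('wrist');M=np.linalg.inv(T@np.array(c['hand_eye']))
    p=np.atleast_2d(P)@M[:3,:3].T+M[:3,3];h=np.hypot(p[:,0],p[:,1]);th=np.arctan2(h,p[:,2])
    return p[:,:2]/h[:,None]*(th*c['fx'])[:,None]+[c['cx'],c['cy']]
E
python3 - <<'E'
from h import *
np.set_printoptions(precision=1,suppress=True)
for n,p,z in [('box',(295,250),78),('jar',(262,229),72),('ram',(312,217),42),('pac',(286,214),40),('tray',(293,240),34),('mat',(420,252),4),('case',(151,273),4),('bottle',(206,160),152),('tongs',(277,165),5)]: print(n,fixed('top',p,z)[0])
im=cv2.imread('pics/top0.png');hsv=cv2.cvtColor(im,cv2.COLOR_BGR2HSV)
print(hsv[250,295],hsv[280,430],hsv[235,350])
m=cv2.inRange(hsv,(20,180,130),(32,255,255));m[:200]=0;m[300:]=0;m[:,:260]=0;m[:,340:]=0
c=max(cv2.findContours(m,0,2)[0],key=cv2.contourArea);print(cv2.minAreaRect(c)); q=fixed('top',cv2.boxPoints(cv2.minAreaRect(c)),78);print(q)
print('mat',fixed('top',[(377,197),(431,191),(459,303),(405,315)],4)); print('case',fixed('top',[(117,251),(172,243),(181,289),(127,303)],30))
E
```

```text
box [517.6 -31.2  78. ]
jar [577.7  41.5  72. ]
ram [600.4 -83.8  42. ]
pac [615.5 -20.8  40. ]
tray [549.7 -30.9  34. ]
mat [ 490.1 -344.7    4. ]
case [510.6 328.5   4. ]
bottle [737.4 152.5 152. ]
tongs [756.5 -12.9   5. ]
[ 21 217 126] [ 15 143 114] [ 18 137 110]
((291.0, 268.0), (0.0, 0.0), 0.0)
[[476.3 -17.   78. ]
 [476.3 -17.   78. ]
 [476.3 -17.   78. ]
 [476.3 -17.   78. ]]
mat [[ 642.8 -259.2    4. ]
 [ 643.5 -399.7    4. ]
 [ 355.4 -418.     4. ]
 [ 341.2 -282.2    4. ]]
case [[570.2 402.8  30. ]
 [575.4 266.8  30. ]
 [460.4 251.8  30. ]
 [441.  383.1  30. ]]
```

```bash
python3 -m inch '{"steps":[[0,0,-0.468,0.196,0.572,0.128,1],[0,0,-0.468,0.196,0.572,0.128,1],[0,0,-0.468,0.196,0.572,0.128,1],[0,0,-0.468,0.196,0.572,0.128,1],[0,0,-0.468,0.196,0.572,0.128,1],[0,0,-0.468,0.196,0.572,0.128,1],[0,0,-0.468,0.196,0.572,0.128,1],[0,0,-0.468,0.196,0.572,0.128,1],[0,0,-0.468,0.196,0.572,0.128,1],[0,0,-0.468,0.196,0.572,0.128,1],[0,0,-0.468,0.196,0.572,0.128,1],[0,0,-0.468,0.196,0.572,0.128,1]]}'
python3 - <<'E'
from plant import manip
s=manip.state();print(s['eef_pos'],s['tcp_rot'],s['qpos'])
E
```

```text
t: 1.1
eef_pos: [462.9, -137.7, 326.4]
tcp_rot: [3.141, 0.0, -0.0]
wrist_force: [1.0, 0.0, -0.6]
gripper_width: 0.998
finger_force: 0.0
[ 462.87651979 -137.70260573  326.42756224] [ 3.14128578e+00  1.78173955e-04 -3.04677440e-04] [ 0.435431    0.08273477 -0.2501919   1.81441337  0.02193552  1.24720027
 -1.39201964]
```

```bash
python3 -m inch '{"steps":[[0,0,0,0.037,0.108,0.024,1],[0,0,0,0.037,0.108,0.024,1],[0,0,0,0.037,0.108,0.024,1],[0,0,0,0.037,0.108,0.024,1],[0,0,0,0.037,0.108,0.024,1]]}'
python3 - <<'E'
from h import *
s=manip.state();im=manip.snapshot('wrist')[:,:,::-1];print(s['eef_pos'],s['tcp_rot'])
cv2.imwrite('pics/w1.png',im);np.save('w1.npy',tool(s))
E
```

```text
t: 1.52
eef_pos: [500.2, -29.6, 350.1]
tcp_rot: [-3.142, -0.0, 0.005]
wrist_force: [-0.3, -0.9, -0.1]
gripper_width: 1.002
finger_force: 0.0
[500.21576564 -29.61227974 350.13774405] [-3.14154351e+00 -9.64061650e-05  4.63138222e-03]
```

View pics/w1.png

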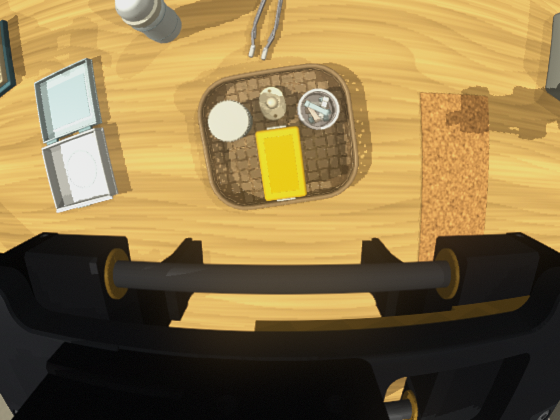

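The wrist view shows the box top at px (281,163), jar lid (228,121), pacifier (272,103), ramekin (319,109), tray outline about 205–355 × 65–208, case circle (82,167), mat x 420–488. I'll measure these with masks.

```bash
python3 - <<'E'
from h import *
np.set_printoptions(precision=1,suppress=True)
T=np.load('w1.npy');im=cv2.imread('pics/w1.png');hsv=cv2.cvtColor(im,cv2.COLOR_BGR2HSV)
def big(m,x0,y0,x1,y1):
    k=np.zeros_like(m);k[y0:y1,x0:x1]=m[y0:y1,x0:x1];return max(cv2.findContours(k,0,2)[0],key=cv2.contourArea)
def rep(n,m,roi,z,rnd=0):
    c=big(m,*roi);P=wrist(T,c[:,0,:],z)
    h=cv2.convexHull(P[:,:2].astype(np.float32))
    if rnd:
        print(n,'ell',cv2.fitEllipse(h),'circ',cv2.minEnclosingCircle(h))
    else: print(n,cv2.minAreaRect(h))
print('box px',hsv[165,281],'edge',hsv[199,290]); print('jar',hsv[121,228],'ram',hsv[93,310],'mat',hsv[150,450],'table',hsv[250,250],'tray',hsv[198,240],hsv[75,280],'case',hsv[167,82])
print('pac', hsv[103,258],hsv[103,285],hsv[115,272])
rep('box',cv2.inRange(hsv,(24,200,170),(32,255,255)),(245,115,320,215),78)
rep('jar',cv2.inRange(hsv,(0,0,190),(180,60,255)),(195,90,262,150),72,1)
rep('ram',cv2.inRange(hsv,(0,0,140),(180,70,255)),(291,80,350,140),42,1)
rep('pac',cv2.inRange(hsv,(15,15,120),(35,110,255)),(253,80,291,128),16,1)
rep('tray',255-cv2.inRange(hsv,(15,80,170),(24,200,255)),(195,50,362,225),34)
P=wrist(T,[(421,93),(489,95)],4);print('mat',P)
E
python3 - <<'E'
import cv2
im=cv2.imread('pics/w1.png');cv2.imwrite('pics/w1c.png',cv2.resize(im[50:220,190:370],None,fx=4.2,fy=3.5*1.0,interpolation=2)[:600,:800])
E
```

```text
box px [ 26 227 234] edge [ 22  54 192]
jar [ 27  29 232] ram [ 19  41 151] mat [ 16 155 221] table [ 20 139 230] tray [ 17 136 101] [ 17 121 135] case [ 60   1 236]
pac [ 18 103 119] [ 20  84 148] [ 22  71 193]
box ((520.262939453125, -28.055309295654297), (93.83162689208984, 55.24622344970703), 7.97131872177124)
jar ell ((579.5628051757812, 43.78187942504883), (55.2679328918457, 55.620487213134766), 45.56233215332031) circ ((579.4091796875, 43.66339874267578), 28.45555877685547)
ram ell ((597.6517333984375, -81.54236602783203), (60.05802536010742, 61.412567138671875), 0.36063915491104126) circ ((597.0975952148438, -81.12104797363281), 31.24831771850586)
pac ell ((613.2644653320312, -13.927471160888672), (54.46884536743164, 64.47755432128906), 113.83406829833984) circ ((612.1398315429688, -15.089447975158691), 31.64403533935547)
tray ((555.3491821289062, -22.903579711914062), (195.91098022460938, 219.58419799804688), 9.143935203552246)
mat [[ 636.5 -257.1    4. ]
 [ 650.7 -397.9    4. ]]
```

View pics/w1c.png

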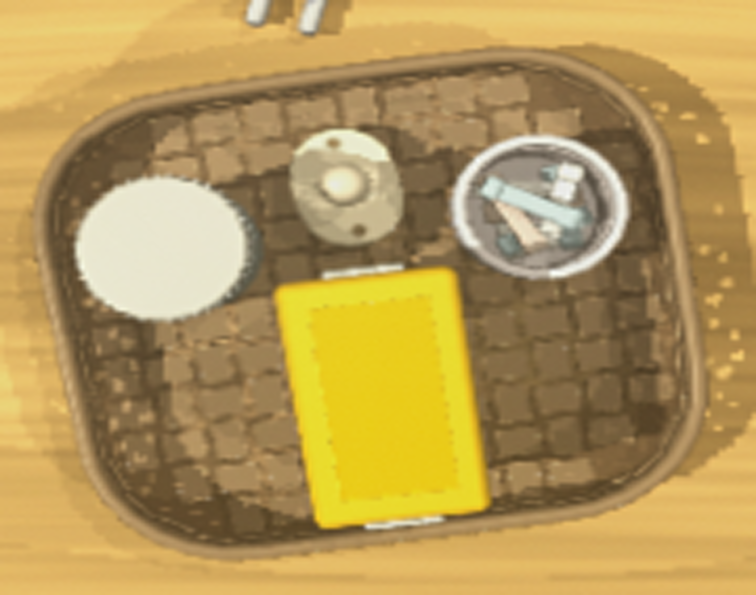

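The crop confirms it: box yaw is about 8°, the jar is left (+y), the ramekin right, and the pacifier's long axis is roughly along x. Now I'll grasp the box (TCP z about 24) and lift it.

```bash
python3 -m inch '{"steps":[[0,0,0.07,0.0205,0.002,-0.04,1],[0,0,0.139,0.0205,0.002,-0.08,1],[0,0,0.139,0.0205,0.002,-0.12,1],[0,0,0.139,0.0205,0.002,-0.16,1],[0,0,0.139,0.0205,0.002,-0.20,1],[0,0,0.139,0.0205,0.002,-0.24,1],[0,0,0.139,0.0205,0.002,-0.265,1],[0,0,0.139,0.0205,0.002,-0.285,1],[0,0,0.139,0.0205,0.002,-0.305,1],[0,0,0.139,0.0205,0.002,-0.326,1],[0,0,0.139,0.0205,0.002,-0.326,1]]}' 25
python3 -m inch '{"steps":[[0,0,0,0,0,0,0.3],[0,0,0,0,0,0,0.3],[0,0,0,0,0,0,0.3],[0,0,0,0,0,0,0.3],[0,0,0,0,0,0,0.3],[0,0,0,0,0,0,0.3],[0,0,0,0,0,0.02,0.3],[0,0,0,0,0,0.04,0.3],[0,0,0,0,0,0.06,0.3],[0,0,0,0,0,0.08,0.3],[0,0,0,0,0,0.1,0.3],[0,0,0,0,0,0.1,0.3]]}' 25
```

```text
t: 2.48
eef_pos: [516.6, -32.2, 20.3]
tcp_rot: [-3.142, 0.009, 0.136]
wrist_force: [-0.8, -0.5, -0.3]
gripper_width: 0.999
finger_force: 0.0
t: 3.48
eef_pos: [523.1, -29.6, 127.9]
tcp_rot: [3.14, -0.008, 0.139]
wrist_force: [0.3, 0.2, -1.2]
gripper_width: 0.665
finger_force: 25.0
```

```bash
python3 -m inch '{"steps":[[0,0,0,-0.006,-0.017,0,0.3],[0,0,0,-0.017,-0.05,0,0.3],[0,0,0,-0.03,-0.085,0,0.3],[0,0,0,-0.043,-0.12,0,0.3],[0,0,0,-0.056,-0.16,0,0.3],[0,0,0,-0.069,-0.2,0,0.3],[0,0,0,-0.083,-0.24,0,0.3],[0,0,0,-0.097,-0.28,0,0.3],[0,0,0,-0.106,-0.305,0,0.3],[0,0,0,-0.1115,-0.3205,0,0.3],[0,0,0,-0.1115,-0.3205,0,0.3],[0,0,0,-0.1115,-0.3205,0,0.3]]}'
python3 -m inch '{"steps":[[0,0,0,0,0,-0.03,0.3],[0,0,0,0,0,-0.06,0.3],[0,0,0,0,0,-0.08,0.3],[0,0,0,0,0,-0.09,0.3],[0,0,0,0,0,-0.095,0.3],[0,0,0,0,0,-0.099,0.3],[0,0,0,0,0,-0.1,0.3],[0,0,0,0,0,-0.1,0.3],[0,0,0,0,0,-0.1,0.3],[0,0,0,0,0,-0.1,0.3]]}'
python3 - <<'E'
from plant import manip
s=manip.state();print(s['eef_pos'],s['tcp_rot'],s['wrist_force'])
E
```

```text
t: 4.48
eef_pos: [407.9, -350.6, 123.1]
tcp_rot: [-3.14, 0.001, 0.136]
wrist_force: [0.4, 0.7, 0.1]
gripper_width: 0.665
finger_force: 25.0
t: 5.32
eef_pos: [409.5, -350.7, 25.1]
tcp_rot: [3.14, -0.001, 0.139]
wrist_force: [0.2, 0.9, -1.4]
gripper_width: 0.665
finger_force: 25.0
[ 409.53499215 -350.67148376   25.05601866] [ 3.14014451e+00 -1.28505321e-03  1.38736695e-01] [ 0.20544908  0.90834099 -1.42937645]
```

```bash
python3 -m inch '{"steps":[[0,0,0,0,0,-0.001,0.3],[0,0,0,0,0,-0.001,0.3],[0,0,0,0,0,-0.001,1],[0,0,0,0,0,-0.001,1],[0,0,0,0,0,-0.001,1],[0,0,0,0,0,-0.001,1],[0,0,0,0,0,0.02,1],[0,0,0,0,0,0.05,1],[0,0,0,0,0,0.09,1],[0,0,0,0,0,0.13,1],[0,0,0,0,0,0.13,1]]}'
python3 - <<'E'
from h import *
s=manip.state();im=manip.snapshot('wrist')[:,:,::-1];print(s['eef_pos'],s['tcp_rot'])
cv2.imwrite('pics/w2.png',im);np.save('w2.npy',tool(s))
E
```

```text
t: 6.23
eef_pos: [413.3, -353.1, 161.7]
tcp_rot: [3.131, -0.01, 0.139]
wrist_force: [1.1, -0.5, 0.0]
gripper_width: 0.993
finger_force: 0.0
[ 413.25133894 -353.14312311  161.7029406 ] [ 3.1309386  -0.01020874  0.13861356]
```

View pics/w2.png

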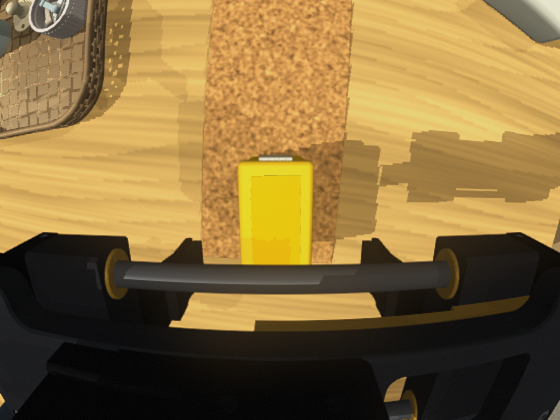

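The box stands on the mat at px (276,215), well inside its edges. Next is the jar, gripped by its lid.

```bash
python3 -m inch '{"steps":[[0,0,0,0.012,0.028,0,0.88],[0,0,0,0.028,0.065,0,0.88],[0,0,0,0.044,0.102,0,0.88],[0,0,0,0.06,0.139,0,0.88],[0,0,0,0.076,0.176,0,0.88],[0,0,0,0.092,0.213,0,0.88],[0,0,0,0.108,0.25,0,0.88],[0,0,0,0.124,0.287,0,0.88],[0,0,0,0.14,0.324,0,0.88],[0,0,0,0.156,0.361,0,0.88],[0,0,0,0.166,0.384,0,0.88],[0,0,0,0.17,0.392,0,0.88]]}'
python3 -m inch '{"steps":[[0,0,0,0,0,-0.03,0.88],[0,0,0,0,0,-0.06,0.88],[0,0,0,0,0,-0.085,0.88],[0,0,0,0,0,-0.1,0.88],[0,0,0,0,0,-0.112,0.88],[0,0,0,0,0,-0.112,0.88],[0,0,0,0,0,-0.112,0.3],[0,0,0,0,0,-0.112,0.3],[0,0,0,0,0,-0.112,0.3],[0,0,0,0,0,-0.112,0.3],[0,0,0,0,0,-0.112,0.3]]}' 25
python3 -m inch '{"steps":[[0,0,0,0,0,0.01,0.3],[0,0,0,0,0,0.03,0.3],[0,0,0,0,0,0.06,0.3],[0,0,0,0,0,0.09,0.3],[0,0,0,0,0,0.1,0.3],[0,0,0,0,0,0.1,0.3]]}'
```

```text
t: 7.28
eef_pos: [579.1, 47.7, 152.8]
tcp_rot: [-3.138, 0.001, 0.146]
wrist_force: [0.3, 0.6, -0.0]
gripper_width: 0.878
finger_force: 0.0
t: 8.2
eef_pos: [579.8, 42.0, 43.3]
tcp_rot: [3.141, -0.002, 0.139]
wrist_force: [0.6, -0.4, 2.2]
gripper_width: 0.635
finger_force: 25.0
t: 8.7
eef_pos: [581.0, 42.2, 145.7]
tcp_rot: [3.141, -0.007, 0.139]
wrist_force: [0.3, 0.5, -1.0]
gripper_width: 0.636
finger_force: 25.0
```

```bash
python3 -m inch '{"steps":[[0,0,0,-0.004,-0.017,0,0.3],[0,0,0,-0.012,-0.05,0,0.3],[0,0,0,-0.02,-0.085,0,0.3],[0,0,0,-0.028,-0.12,0,0.3],[0,0,0,-0.037,-0.158,0,0.3],[0,0,0,-0.046,-0.196,0,0.3],[0,0,0,-0.055,-0.234,0,0.3],[0,0,0,-0.064,-0.272,0,0.3],[0,0,0,-0.073,-0.31,0,0.3],[0,0,0,-0.08,-0.34,0,0.3],[0,0,0,-0.083,-0.354,0,0.3],[0,0,0,-0.083,-0.354,0,0.3]]}'
python3 -m inch '{"steps":[[0,0,0,0,0,-0.03,0.3],[0,0,0,0,0,-0.06,0.3],[0,0,0,0,0,-0.08,0.3],[0,0,0,0,0,-0.09,0.3],[0,0,0,0,0,-0.097,0.3],[0,0,0,0,0,-0.1,0.3],[0,0,0,0,0,-0.1005,0.3],[0,0,0,0,0,-0.1005,0.3],[0,0,0,0,0,-0.1005,0.3]]}'
python3 -m inch '{"steps":[[0,0,0,0,0,0,0.9],[0,0,0,0,0,0,0.9],[0,0,0,0,0,0,0.9],[0,0,0,0,0,0,0.9],[0,0,0,0,0,0.03,0.9],[0,0,0,0,0,0.07,0.9],[0,0,0,0,0,0.1,0.9],[0,0,0,0,0,0.1,0.9]]}'
```

```text
t: 9.7
eef_pos: [493.0, -316.6, 140.3]
tcp_rot: [3.141, 0.003, 0.131]
wrist_force: [0.1, 0.1, -1.8]
gripper_width: 0.632
finger_force: 25.0
t: 10.45
eef_pos: [496.9, -312.2, 42.5]
tcp_rot: [3.14, -0.002, 0.139]
wrist_force: [-0.2, -0.4, -1.1]
gripper_width: 0.635
finger_force: 25.0
t: 11.12
eef_pos: [500.1, -314.2, 148.5]
tcp_rot: [3.134, -0.01, 0.139]
wrist_force: [0.9, -1.6, 1.0]
gripper_width: 0.893
finger_force: 0.0
```

```bash
python3 -m inch '{"steps":[[0,0,0.12,0.01,0.02,0.005,0.9],[0,0,0.24,0.02,0.04,0.01,0.9],[0,0,0.36,0.03,0.06,0.015,0.9],[0,0,0.48,0.04,0.08,0.02,0.9],[0,0,0.6,0.05,0.1,0.025,0.9],[0,0,0.72,0.058,0.12,0.03,0.9],[0,0,0.84,0.066,0.14,0.035,0.9],[0,0,0.96,0.074,0.16,0.04,0.9],[0,0,1.08,0.082,0.18,0.045,0.9],[0,0,1.2,0.09,0.2,0.05,0.9],[0,0,1.32,0.096,0.22,0.055,0.9],[0,0,1.44,0.1,0.23,0.058,0.9]]}'
python3 -m inch '{"steps":[[0,0,0.12,0.001,0,0,0.9],[0,0,0.13,0.001,0,0,0.9],[0,0,0.13,0.001,0,0,0.9],[0,0,0.13,0.001,0,0,0.9]]}'
python3 - <<'E'
from h import *
s=manip.state();im=manip.snapshot('wrist')[:,:,::-1];print(s['eef_pos'],s['tcp_rot'],s['qpos'])
cv2.imwrite('pics/w3.png',im);np.save('w3.npy',tool(s))
print(wpix(tool(s),[[597,-81,47],[613,-16,51]]))
E
```

```text
t: 12.12
eef_pos: [596.6, -78.8, 200.1]
tcp_rot: [3.14, -0.002, 1.588]
wrist_force: [-1.2, -0.5, -0.3]
gripper_width: 0.899
finger_force: 0.0
t: 12.45
eef_pos: [596.6, -83.1, 199.1]
tcp_rot: [-3.141, 0.0, 1.705]
wrist_force: [-0.4, 0.1, 0.2]
gripper_width: 0.895
finger_force: 0.0
[596.60997574 -83.13984726 199.12687066] [-3.14078961e+00  1.45421331e-04  1.70502646e+00] [ 0.58460193  0.4626354  -0.7019676   1.70949606  0.33088955  1.09221888
 -0.08611662]
[[282.01449523 195.38649988]
 [307.93511057 132.31535956]]
```

View pics/w3.png

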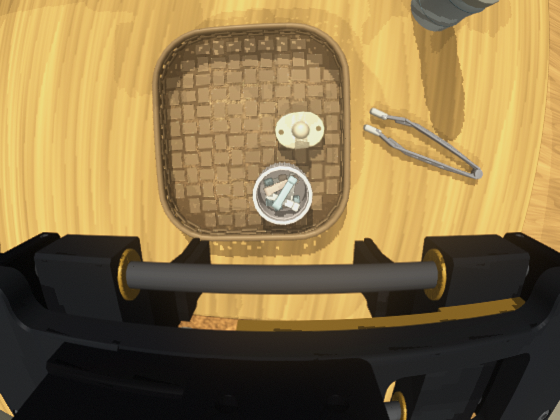

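Now the pacifier is at px (300,131), long axis horizontal (about world x); the ramekin is at (283,194), the tray spans 153–350 × 25–242.

```bash
python3 - <<'E'
from h import *
np.set_printoptions(precision=1,suppress=True)
T=np.load('w3.npy');im=cv2.imread('pics/w3.png');hsv=cv2.cvtColor(im,cv2.COLOR_BGR2HSV)
def big(m,x0,y0,x1,y1):
    k=np.zeros_like(m);k[y0:y1,x0:x1]=m[y0:y1,x0:x1];return max(cv2.findContours(k,0,2)[0],key=cv2.contourArea)
m=cv2.inRange(hsv,(15,15,170),(40,110,255))
c=big(m,265,100,335,160);print(cv2.boundingRect(c));h=cv2.convexHull(wrist(T,c[:,0],21)[:,:2].astype(np.float32))
print('pac',cv2.minAreaRect(h),cv2.fitEllipse(h)); print('holes',wrist(T,[(281,132),(319,129)],21),'tip',wrist(T,[(300,129)],51))
m=cv2.inRange(hsv,(0,0,150),(180,60,255));c=big(m,245,158,322,228);print(cv2.boundingRect(c));h=cv2.convexHull(wrist(T,c[:,0],47)[:,:2].astype(np.float32))
print('ram',cv2.minEnclosingCircle(h),cv2.fitEllipse(h))
m=255-cv2.inRange(hsv,(15,80,170),(26,220,255));c=big(m,150,20,354,240);h=cv2.convexHull(wrist(T,c[:,0],34)[:,:2].astype(np.float32));print('tray',cv2.minAreaRect(h))
E
```

```text
(265, 100, 59, 49)
pac ((599.7726440429688, -9.43519401550293), (60.71039581298828, 50.57967758178711), 8.433780670166016) ((600.4173583984375, -8.089919090270996), (56.69270324707031, 72.62419128417969), 115.81819915771484)
holes [[587.6 -19.7  21. ]
 [626.4 -10.9  21. ]] tip [[605.1 -14.   51. ]]
(253, 162, 60, 63)
ram ((596.7709350585938, -79.35059356689453), 31.643089294433594) ((596.9017944335938, -79.83000183105469), (58.85763931274414, 63.42892074584961), 6.411471366882324)
tray ((553.6622924804688, -22.990509033203125), (198.17811584472656, 218.7806854248047), 9.019861221313477)
```

```bash
python3 -m inch '{"steps":[[0,0,0,0,0,-0.03,0.9],[0,0,0,0,0,-0.06,0.9],[0,0,0,0,0,-0.09,0.9],[0,0,0,0,0,-0.12,0.9],[0,0,0,0,0,-0.145,0.9],[0,0,0,0,0,-0.165,0.9],[0,0,0,0,0,-0.178,0.9],[0,0,0,0,0,-0.184,0.9],[0,0,0,0,0,-0.184,0.9],[0,0,0,0,0,-0.184,0.9]]}'
python3 -m inch '{"steps":[[0,0,0,0,0,0,0.3],[0,0,0,0,0,0,0.3],[0,0,0,0,0,0,0.3],[0,0,0,0,0,0,0.3],[0,0,0,0,0,0,0.3],[0,0,0,0,0,0.01,0.3],[0,0,0,0,0,0.03,0.3],[0,0,0,0,0,0.06,0.3],[0,0,0,0,0,0.09,0.3],[0,0,0,0,0,0.1,0.3],[0,0,0,0,0,0.1,0.3]]}' 30
```

```text
t: 13.33
eef_pos: [597.7, -82.3, 16.4]
tcp_rot: [3.14, 0.0, 1.708]
wrist_force: [0.2, 0.3, 0.5]
gripper_width: 0.899
finger_force: 0.0
t: 14.25
eef_pos: [599.0, -82.1, 118.9]
tcp_rot: [3.136, 0.002, 1.709]
wrist_force: [0.9, -0.4, -0.9]
gripper_width: 0.664
finger_force: 30.0
```

```bash
python3 -m inch '{"steps":[[0,0,0,0,-0.015,0,0.3],[0,0,0,-0.001,-0.04,0,0.3],[0,0,0,-0.002,-0.07,0,0.3],[0,0,0,-0.003,-0.1,0,0.3],[0,0,0,-0.004,-0.13,0,0.3],[0,0,0,-0.005,-0.16,0,0.3],[0,0,0,-0.006,-0.19,0,0.3],[0,0,0,-0.0065,-0.22,0,0.3],[0,0,0,-0.0065,-0.25,0,0.3],[0,0,0,-0.0065,-0.27,0,0.3],[0,0,0,-0.0065,-0.2765,0,0.3],[0,0,0,-0.0065,-0.2765,0,0.3]]}'
python3 -m inch '{"steps":[[0,0,0,0,0,-0.03,0.3],[0,0,0,0,0,-0.06,0.3],[0,0,0,0,0,-0.08,0.3],[0,0,0,0,0,-0.09,0.3],[0,0,0,0,0,-0.097,0.3],[0,0,0,0,0,-0.1,0.3],[0,0,0,0,0,-0.1005,0.3],[0,0,0,0,0,-0.1005,0.3],[0,0,0,0,0,-0.1005,0.3]]}'
python3 -m inch '{"steps":[[0,0,0,0,0,0,0.9],[0,0,0,0,0,0,0.9],[0,0,0,0,0,0,0.9],[0,0,0,0,0,0,0.9],[0,0,0,0,0,0.03,0.9],[0,0,0,0,0,0.07,0.9],[0,0,0,0,0,0.11,0.9],[0,0,0,0,0,0.15,0.9],[0,0,0,0,0,0.18,0.9],[0,0,0,0,0,0.18,0.9],[0,0,0,0,0,0.18,0.9]]}'
python3 - <<'E'
from h import *
s=manip.state();print(s['eef_pos'],s['tcp_rot'])
im=manip.snapshot('top')[:,:,::-1];cv2.imwrite('pics/t1.png',im)
E
```

```text
t: 15.25
eef_pos: [588.7, -360.7, 113.3]
tcp_rot: [-3.139, -0.001, 1.705]
wrist_force: [0.4, 0.3, -1.4]
gripper_width: 0.665
finger_force: 30.0
t: 16.0
eef_pos: [591.5, -359.0, 16.4]
tcp_rot: [3.139, 0.001, 1.709]
wrist_force: [0.4, 0.3, -1.4]
gripper_width: 0.667
finger_force: 30.0
t: 16.92
eef_pos: [591.7, -359.1, 198.0]
tcp_rot: [3.138, 0.003, 1.709]
wrist_force: [0.6, 0.0, -0.7]
gripper_width: 0.898
finger_force: 0.0
[ 591.73634236 -359.08080321  198.00852376] [3.13752869 0.00323005 1.70867556]
```

View pics/t1.png

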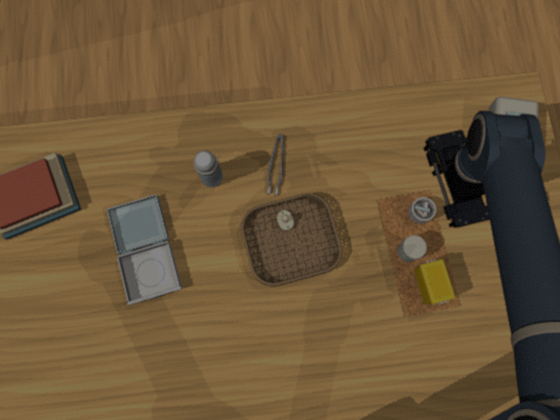

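The box, jar and ramekin all stand on the mat at px (436,282), (412,248), (423,210); the pacifier is alone in the tray at (286,219). I'll move in for a closer look at it.

```bash
python3 -m inch '{"steps":[[0,0,-0.12,-0.007,0.02,0,1],[0,0,-0.24,-0.014,0.05,0,1],[0,0,-0.36,-0.021,0.08,0,1],[0,0,-0.48,-0.028,0.11,0,1],[0,0,-0.6,-0.035,0.14,0,1],[0,0,-0.72,-0.042,0.17,0,1],[0,0,-0.84,-0.049,0.2,0,1],[0,0,-0.96,-0.056,0.23,0,1],[0,0,-1.08,-0.063,0.26,0,1],[0,0,-1.2,-0.07,0.29,0,1],[0,0,-1.32,-0.077,0.315,0,1],[0,0,-1.44,-0.081,0.327,0,1]]}'
python3 -m inch '{"steps":[[0,0,-0.06,0,0,0,1],[0,0,-0.06,0,0,0,1],[0,0,-0.06,0,0,0,1],[0,0,-0.06,0,0,0,1]]}'
python3 - <<'E'
from h import *
s=manip.state();im=manip.snapshot('wrist')[:,:,::-1];print(s['eef_pos'],s['tcp_rot'],s['qpos'])
cv2.imwrite('pics/w4.png',im);np.save('w4.npy',tool(s))
u,v=wpix(tool(s),[[606,-15,21]])[0].astype(int);print(u,v)
np.save('o.npy',[u-50,v-40]);cv2.imwrite('pics/w4c.png',cv2.resize(im[v-40:v+40,u-50:u+50],None,fx=7,fy=7,interpolation=2))
E
```

```text
t: 17.97
eef_pos: [507.3, -27.9, 193.5]
tcp_rot: [-3.139, 0.003, 0.268]
wrist_force: [0.2, 0.4, 0.9]
gripper_width: 0.996
finger_force: 0.0
t: 18.3
eef_pos: [509.0, -32.5, 194.2]
tcp_rot: [-3.141, 0.002, 0.209]
wrist_force: [0.2, -0.2, -0.1]
gripper_width: 1.0
finger_force: 0.0
[509.0210476  -32.4745796  194.15319114] [-3.14120436e+00  1.80583794e-03  2.09022211e-01] [ 0.38270445  0.26859796 -0.47679644  1.92994723  0.14712678  0.97869735
 -1.52388355]
284 98
```

View pics/w4c.png

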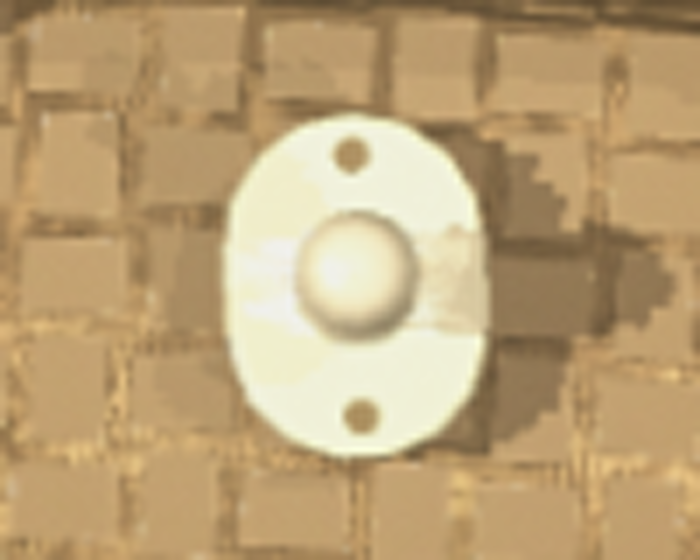

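The crop shows the shield at crop px 223–490 × 113–457, with its holes at (351,154) and (361,416), aligned nearly with the tool's x.

```bash
python3 - <<'E'
from h import *
np.set_printoptions(precision=1,suppress=True)
T=np.load('w4.npy');o=np.load('o.npy')
P=wrist(T,np.array([(356.5,285),(223,285),(490,285),(356.5,113),(356.5,457),(351,154),(361,416)])/7+o-0.43*1,21);print(P)
print(P[1]-P[2],P[3]-P[4],np.arctan2(*(P[5]-P[6])[[1,0]]), 'tip',wrist(T,np.array([(357,273)])/7+o,51))
print('w1 check',wrist(np.load('w1.npy'),[(272.4,103.4)],21))
c=[(117,251),(172,243),(181,289),(127,303)]
print('case circ w1',wrist(np.load('w1.npy'),[(82,167)],4))
E
```

```text
[[606.3 -14.7  21. ]
 [602.3   4.3  21. ]
 [610.5 -33.7  21. ]
 [631.5  -9.4  21. ]
 [581.4 -20.   21. ]
 [625.3  -9.9  21. ]
 [587.4 -19.4  21. ]]
[-8.1 38.   0. ] [50.1 10.7  0. ] 0.24696956386390623 tip [[604.9 -15.2  51. ]]
w1 check [[605.7 -15.3  21. ]]
case circ w1 [[515.3 329.5   4. ]]
```

```bash
python3 -m inch '{"steps":[[0,0,0.02,0.03,0.005,-0.01,0.75],[0,0,0.04,0.06,0.01,-0.03,0.75],[0,0,0.04,0.09,0.015,-0.06,0.75],[0,0,0.04,0.096,0.0155,-0.1,0.75],[0,0,0.04,0.096,0.0155,-0.12,0.75],[0,0,0.04,0.096,0.0155,-0.12,0.75],[0,0,0.04,0.096,0.0155,-0.12,0.75],[0,0,0.04,0.096,0.0155,-0.12,0.75],[0,0,0.04,0.096,0.0155,-0.12,0.75]]}' 8
python3 - <<'E'
from h import *
s=manip.state();im=manip.snapshot('wrist')[:,:,::-1];print(s['eef_pos'],s['tcp_rot'])
cv2.imwrite('pics/w5.png',im)
E
```

```text
t: 19.1
eef_pos: [606.9, -16.4, 77.4]
tcp_rot: [3.14, -0.004, 0.248]
wrist_force: [0.1, 0.2, -0.2]
gripper_width: 0.745
finger_force: 0.0
[606.85563754 -16.42344327  77.40048673] [ 3.1404424  -0.00389243  0.24842115]
```

View pics/w5.png

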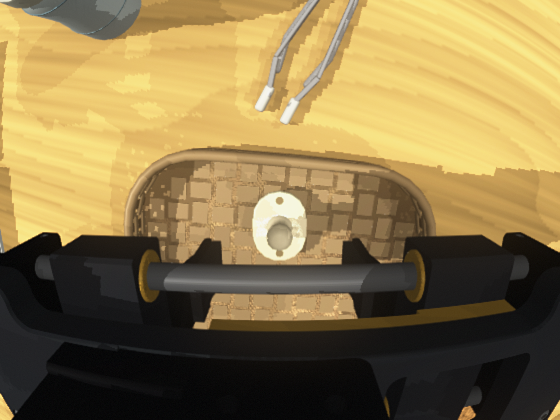

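The pacifier sits centred between the fingers (px 279 against a finger midpoint of 281). I'll descend and grip the shield lightly.

```bash
python3 -m inch '{"steps":[[0,0,0,0,0,-0.02,0.75],[0,0,0,0,0,-0.04,0.75],[0,0,0,0,0,-0.055,0.75],[0,0,0,0,0,-0.064,0.75],[0,0,0,0,0,-0.067,0.75],[0,0,0,0,0,-0.067,0.75],[0,0,0,0,0,-0.067,0.75]]}' 8
python3 -m inch '{"steps":[[0,0,0,0,0,0,0.3],[0,0,0,0,0,0,0.3],[0,0,0,0,0,0,0.3],[0,0,0,0,0,0,0.3],[0,0,0,0,0,0,0.3],[0,0,0,0,0,0,0.3],[0,0,0,0,0,0,0.3]]}' 8
```

```text
t: 19.73
eef_pos: [606.4, -16.1, 9.3]
tcp_rot: [3.141, -0.002, 0.249]
wrist_force: [0.7, 0.5, -0.1]
gripper_width: 0.749
finger_force: 0.0
t: 20.32
eef_pos: [605.6, -16.2, 8.3]
tcp_rot: [3.141, -0.0, 0.249]
wrist_force: [-0.3, 0.1, 2.4]
gripper_width: 0.437
finger_force: 8.0
```

```bash
python3 -m inch '{"steps":[[0,0,0,0,0,0.01,0.3],[0,0,0,0,0,0.03,0.3],[0,0,0,0,0,0.06,0.3],[0,0,0,0,0,0.09,0.3],[0,0,0,0,0,0.12,0.3],[0,0,0,0,0,0.15,0.3],[0,0,0,0,0,0.18,0.3],[0,0,0,-0.01,0.018,0.19,0.3],[0,0,0,-0.025,0.045,0.19,0.3],[0,0,0,-0.04,0.072,0.19,0.3],[0,0,0,-0.055,0.1,0.19,0.3],[0,0,0,-0.07,0.128,0.19,0.3]]}'
python3 -m inch '{"steps":[[0,0,0,-0.015,0.028,0,0.3],[0,0,0,-0.03,0.056,0,0.3],[0,0,0,-0.045,0.084,0,0.3],[0,0,0,-0.06,0.112,0,0.3],[0,0,0,-0.075,0.14,0,0.3],[0,0,0,-0.09,0.168,0,0.3],[0,0,0,-0.105,0.195,0,0.3],[0,0,0,-0.116,0.212,0,0.3],[0,0,0,-0.116,0.212,0,0.3],[0,0,0,-0.116,0.212,0,0.3],[0,0,0,-0.116,0.212,0,0.3]]}'
python3 - <<'E'
from h import *
s=manip.state();im=manip.snapshot('wrist')[:,:,::-1];print(s['eef_pos'],s['tcp_rot'],s['qpos'])
cv2.imwrite('pics/w6.png',im);np.save('w6.npy',tool(s))
E
```

```text
t: 21.32
eef_pos: [534.5, 112.8, 198.9]
tcp_rot: [3.141, -0.001, 0.248]
wrist_force: [0.6, 0.1, 0.6]
gripper_width: 0.434
finger_force: 8.0
t: 22.23
eef_pos: [420.0, 322.8, 198.3]
tcp_rot: [3.141, -0.0, 0.248]
wrist_force: [0.2, -1.0, -0.2]
gripper_width: 0.435
finger_force: 8.0
[420.00244665 322.82459894 198.27586779] [ 3.14054162e+00 -2.74879966e-04  2.47826927e-01] [-0.22417463  0.32104165 -0.62643578  1.87799329  0.22118636  1.01194123
 -2.26761707]
```

View pics/w6.png

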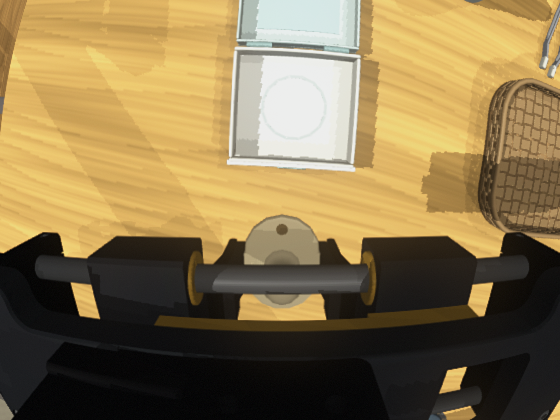

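The view shows the case circle centred at px (294,107) and rim corners near (234,48), (361,53), (355,163), (229,158). The pacifier is held at (282,260).

```bash
python3 - <<'E'
from h import *
np.set_printoptions(precision=1,suppress=True)
T=np.load('w6.npy');print(wrist(T,[(294,107),(261,107),(327,107),(294,76),(294,139)],4)); P=wrist(T,[(234,48),(361,53),(355,163),(229,158)],30);print(P,P.mean(0),np.linalg.norm(P-np.roll(P,1,0),axis=1))
print('pac ctr',wrist(T,[(282,230)],198+10))
E
```

```text
[[512.1 332.1   4. ]
 [503.4 366.8   4. ]
 [521.6 297.4   4. ]
 [545.5 340.6   4. ]
 [478.  323.4   4. ]]
[[556.2 407.   30. ]
 [584.9 280.4  30. ]
 [471.2 257.   30. ]
 [443.8 384.4  30. ]] [514.  332.2  30. ] [114.6 129.8 116.1 130.3]
pac ctr [[438.3 327.2 208. ]]
```

```bash
python3 -m inch '{"steps":[[0,0,0,0.015,0.001,0,0.3],[0,0,0,0.04,0.003,-0.01,0.3],[0,0,0,0.07,0.006,-0.03,0.3],[0,0,0,0.088,0.0075,-0.06,0.3],[0,0,0,0.093,0.0075,-0.09,0.3],[0,0,0,0.093,0.0075,-0.12,0.3],[0,0,0,0.093,0.0075,-0.15,0.3],[0,0,0,0.093,0.0075,-0.17,0.3],[0,0,0,0.093,0.0075,-0.182,0.3],[0,0,0,0.093,0.0075,-0.188,0.3],[0,0,0,0.093,0.0075,-0.1905,0.3],[0,0,0,0.093,0.0075,-0.1905,0.3]]}'
python3 -m inch '{"steps":[[0,0,0,0,0,0,0.3],[0,0,0,0,0,0,0.3],[0,0,0,0,0,-0.0005,0.7],[0,0,0,0,0,-0.0005,0.7],[0,0,0,0,0,-0.0005,0.7],[0,0,0,0,0,-0.0005,0.7],[0,0,0,0,0,-0.0005,0.7],[0,0,0,0,0,0.02,0.7],[0,0,0,0,0,0.05,0.7],[0,0,0,0,0,0.09,0.7],[0,0,0,0,0,0.13,0.7]]}'
python3 -m inch '{"steps":[[0,0,0,-0.04,0,0.02,0.7],[0,0,0,-0.08,0,0.04,0.7],[0,0,0,-0.1,0,0.06,0.7],[0,0,0,-0.1,0,0.06,0.7],[0,0,0,-0.1,0,0.06,0.7],[0,0,0,-0.1,0,0.06,0.7]]}'
python3 - <<'E'
from h import *
s=manip.state();im=manip.snapshot('wrist')[:,:,::-1];print(s['eef_pos'],s['tcp_rot'])
cv2.imwrite('pics/w7.png',im);np.save('w7.npy',tool(s))
E
```

```text
t: 23.28
eef_pos: [513.3, 331.0, 8.3]
tcp_rot: [3.141, -0.001, 0.248]
wrist_force: [0.6, 0.1, -0.2]
gripper_width: 0.437
finger_force: 8.0
t: 24.2
eef_pos: [511.7, 330.8, 138.2]
tcp_rot: [3.141, 0.002, 0.249]
wrist_force: [0.6, 0.7, 0.5]
gripper_width: 0.701
finger_force: 0.0
t: 24.7
eef_pos: [413.2, 330.7, 197.5]
tcp_rot: [3.141, -0.001, 0.248]
wrist_force: [0.1, 0.6, 0.6]
gripper_width: 0.702
finger_force: 0.0
[413.182564   330.71841911 197.48704179] [ 3.1409091e+00 -6.3860972e-04  2.4793232e-01]
```

View pics/w7.png

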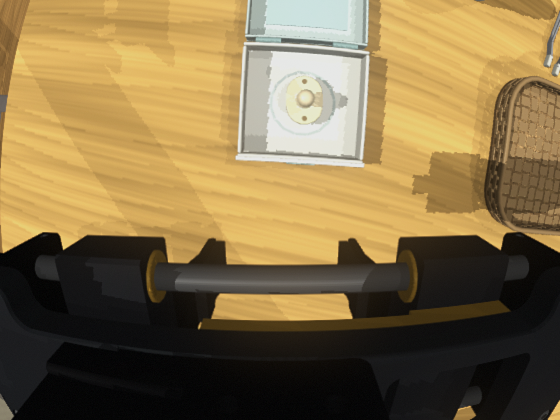

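The pacifier stands teat up, centred in the case circle (px (303,100)). Now I'll return the ramekin.

```bash
python3 -m inch '{"steps":[[0,0,0.12,0.01,-0.038,0,0.9],[0,0,0.24,0.02,-0.076,0,0.9],[0,0,0.36,0.03,-0.114,0,0.9],[0,0,0.48,0.04,-0.152,0,0.9],[0,0,0.6,0.05,-0.19,0,0.9],[0,0,0.72,0.06,-0.228,0,0.9],[0,0,0.84,0.07,-0.266,0,0.9],[0,0,0.96,0.08,-0.304,0,0.9],[0,0,1.08,0.09,-0.342,0,0.9],[0,0,1.2,0.1,-0.38,0,0.9],[0,0,1.32,0.11,-0.418,0,0.9],[0,0,1.44,0.118,-0.45,0,0.9]]}'
python3 -m inch '{"steps":[[0,0,0.02,0.01,-0.038,0,0.9],[0,0,0.02,0.02,-0.076,0,0.9],[0,0,0.02,0.03,-0.114,0,0.9],[0,0,0.02,0.04,-0.152,0,0.9],[0,0,0.02,0.05,-0.19,0,0.9],[0,0,0.02,0.058,-0.225,0,0.9],[0,0,0.02,0.06,-0.24,0,0.9],[0,0,0.02,0.06,-0.24,0,0.9],[0,0,0.02,0.06,-0.24,0,0.9],[0,0,0.02,0.06,-0.24,0,0.9]]}'
python3 - <<'E'
from h import *
np.set_printoptions(precision=1,suppress=True)
s=manip.state();im=manip.snapshot('wrist')[:,:,::-1].copy();T=tool(s);print(s['eef_pos'],s['tcp_rot'])
cv2.imwrite('pics/w8.png',im);np.save('w8.npy',T)
hsv=cv2.cvtColor(im,cv2.COLOR_BGR2HSV);m=cv2.inRange(hsv,(0,0,150),(180,60,255))
p=wpix(T,[[591,-357.5,46],[496,-311,76]]);print(p)
u,v=p[0].astype(int);k=np.zeros_like(m);k[v-45:v+45,u-45:u+45]=m[v-45:v+45,u-45:u+45]
c=max(cv2.findContours(k,0,2)[0],key=cv2.contourArea);print(cv2.boundingRect(c),cv2.minEnclosingCircle(wrist(T,c[:,0],46)[:,:2].astype(np.float32)))
E
```

```text
t: 25.75
eef_pos: [527.1, -107.8, 196.3]
tcp_rot: [-3.14, -0.001, 1.608]
wrist_force: [1.0, 1.0, 0.7]
gripper_width: 0.904
finger_force: 0.0
t: 26.58
eef_pos: [586.9, -342.9, 196.6]
tcp_rot: [-3.141, -0.002, 1.626]
wrist_force: [-0.5, 1.3, -0.4]
gripper_width: 0.898
finger_force: 0.0
[ 586.9 -342.9  196.6] [-3.1 -0.   1.6]
[[284.6 212.6]
 [182.7 165.6]]
(256, 179, 59, 62) ((591.3341064453125, -355.2055969238281), 32.02840042114258)
```

```bash
python3 -m inch '{"steps":[[0,0,0.08,0.004,-0.015,0,0.9],[0,0,0.08,0.004,-0.015,0,0.9],[0,0,0.08,0.004,-0.015,0,0.9],[0,0,0.08,0.004,-0.015,0,0.9],[0,0,0.08,0.004,-0.015,0,0.9],[0,0,0.08,0.004,-0.015,0,0.9]]}'
```

```text
t: 27.13
eef_pos: [591.0, -358.8, 197.9]
tcp_rot: [3.141, -0.0, 1.705]
wrist_force: [-0.7, -0.3, 0.0]
gripper_width: 0.9
finger_force: 0.0
```

```bash
python3 -m inch '{"steps":[[0,0,0,0,0,-0.03,0.9],[0,0,0,0,0,-0.06,0.9],[0,0,0,0,0,-0.09,0.9],[0,0,0,0,0,-0.12,0.9],[0,0,0,0,0,-0.145,0.9],[0,0,0,0,0,-0.165,0.9],[0,0,0,0,0,-0.178,0.9],[0,0,0,0,0,-0.182,0.9],[0,0,0,0,0,-0.182,0.9],[0,0,0,0,0,-0.182,0.9]]}'
python3 -m inch '{"steps":[[0,0,0,0,0,0,0.3],[0,0,0,0,0,0,0.3],[0,0,0,0,0,0,0.3],[0,0,0,0,0,0,0.3],[0,0,0,0,0,0,0.3],[0,0,0,0,0,0.01,0.3],[0,0,0,0,0,0.03,0.3],[0,0,0,0,0,0.06,0.3],[0,0,0,0,0,0.09,0.3],[0,0,0,0,0,0.1,0.3],[0,0,0,0,0,0.1,0.3]]}' 30
python3 -m inch '{"steps":[[0,0,0,0,0.015,0,0.3],[0,0,0,0.001,0.04,0,0.3],[0,0,0,0.002,0.07,0,0.3],[0,0,0,0.003,0.1,0,0.3],[0,0,0,0.004,0.13,0,0.3],[0,0,0,0.005,0.16,0,0.3],[0,0,0,0.006,0.19,0,0.3],[0,0,0,0.0065,0.22,0,0.3],[0,0,0,0.0065,0.25,0,0.3],[0,0,0,0.0065,0.27,0,0.3],[0,0,0,0.0065,0.2765,0,0.3],[0,0,0,0.0065,0.2765,0,0.3]]}'
python3 -m inch '{"steps":[[0,0,0,0,0,0,0.3],[0,0,0,0,0,0,0.3]]}'
```

```text
t: 27.97
eef_pos: [591.9, -360.0, 16.8]
tcp_rot: [3.14, 0.001, 1.704]
wrist_force: [0.5, -0.4, -0.2]
gripper_width: 0.903
finger_force: 0.0
t: 28.88
eef_pos: [593.0, -360.5, 119.5]
tcp_rot: [3.136, 0.004, 1.704]
wrist_force: [-0.3, -0.2, -1.5]
gripper_width: 0.668
finger_force: 30.0
t: 29.88
eef_pos: [595.8, -80.0, 114.0]
tcp_rot: [-3.138, -0.002, 1.709]
wrist_force: [0.2, -0.1, -2.0]
gripper_width: 0.668
finger_force: 30.0
t: 30.05
eef_pos: [596.9, -85.5, 114.6]
tcp_rot: [-3.14, 0.001, 1.701]
wrist_force: [0.0, -0.3, -1.1]
gripper_width: 0.666
finger_force: 30.0
```

```bash
python3 -m inch '{"steps":[[0,0,0,0,0,-0.03,0.3],[0,0,0,0,0,-0.06,0.3],[0,0,0,0,0,-0.08,0.3],[0,0,0,0,0,-0.09,0.3],[0,0,0,0,0,-0.096,0.3],[0,0,0,0,0,-0.099,0.3],[0,0,0,0,0,-0.099,0.3],[0,0,0,0,0,-0.099,0.3],[0,0,0,0,0,-0.099,0.3]]}'
python3 -m inch '{"steps":[[0,0,0,0,0,-0.0005,0.9],[0,0,0,0,0,-0.0005,0.9],[0,0,0,0,0,-0.0005,0.9],[0,0,0,0,0,-0.0005,0.9],[0,0,0,0,0,0.02,0.9],[0,0,0,0,0,0.05,0.9],[0,0,0,0,0,0.09,0.9],[0,0,0,0,0,0.13,0.9],[0,0,0,0,0,0.16,0.9],[0,0,0,0,0,0.184,0.9],[0,0,0,0,0,0.184,0.9],[0,0,0,0,0,0.184,0.9]]}'
python3 - <<'E'
from h import *
np.set_printoptions(precision=1,suppress=True)
s=manip.state();im=manip.snapshot('wrist')[:,:,::-1].copy();T=tool(s);print(s['eef_pos'],s['tcp_rot'])
cv2.imwrite('pics/w9.png',im)
hsv=cv2.cvtColor(im,cv2.COLOR_BGR2HSV);m=cv2.inRange(hsv,(0,0,150),(180,60,255))
u,v=wpix(T,[[597,-80,47]])[0].astype(int);k=np.zeros_like(m);k[v-40:v+40,u-40:u+40]=m[v-40:v+40,u-40:u+40]
c=max(cv2.findContours(k,0,2)[0],key=cv2.contourArea);h=cv2.convexHull(wrist(T,c[:,0],47)[:,:2].astype(np.float32));print(cv2.boundingRect(c),cv2.minEnclosingCircle(h),cv2.fitEllipse(h))
E
```

```text
t: 30.8
eef_pos: [598.5, -83.8, 17.6]
tcp_rot: [3.139, 0.0, 1.703]
wrist_force: [-0.1, -0.5, -1.3]
gripper_width: 0.671
finger_force: 30.0
t: 31.8
eef_pos: [598.2, -83.3, 202.2]
tcp_rot: [3.138, 0.001, 1.704]
wrist_force: [-0.5, -0.0, -0.4]
gripper_width: 0.901
finger_force: 0.0
[598.2 -83.3 202.2] [3.1 0.  1.7]
(252, 162, 59, 62) ((597.7313842773438, -79.9230728149414), 31.475753784179688) ((598.173583984375, -80.26911926269531), (59.09330368041992, 62.89659118652344), 5.639039993286133)
```

```bash
python3 -m inch '{"steps":[[0,0,-0.12,-0.01,-0.02,0,0.9],[0,0,-0.24,-0.02,-0.04,0,0.9],[0,0,-0.36,-0.03,-0.06,0,0.9],[0,0,-0.48,-0.04,-0.08,0,0.9],[0,0,-0.6,-0.05,-0.1,0,0.9],[0,0,-0.72,-0.058,-0.12,0,0.9],[0,0,-0.84,-0.066,-0.14,0,0.9],[0,0,-0.96,-0.074,-0.16,0,0.9],[0,0,-1.08,-0.082,-0.18,0,0.9],[0,0,-1.2,-0.09,-0.2,0,0.9],[0,0,-1.32,-0.097,-0.22,0,0.9],[0,0,-1.44,-0.1015,-0.229,0,0.9]]}'
python3 -m inch '{"steps":[[0,0,-0.12,0,0,-0.02,0.9],[0,0,-0.125,0,0,-0.05,0.9],[0,0,-0.125,0,0,-0.06,0.9],[0,0,-0.125,0,0,-0.06,0.9],[0,0,-0.125,0,0,-0.06,0.9],[0,0,-0.125,0,0,-0.06,0.9],[0,0,-0.125,0,0,-0.06,0.9]]}'
```

```text
t: 32.85
eef_pos: [493.3, -315.3, 198.3]
tcp_rot: [-3.14, 0.004, 0.254]
wrist_force: [-0.1, 0.1, 0.7]
gripper_width: 0.902
finger_force: 0.0
t: 33.43
eef_pos: [496.9, -312.6, 141.9]
tcp_rot: [3.14, -0.002, 0.139]
wrist_force: [-0.1, 1.1, 0.3]
gripper_width: 0.896
finger_force: 0.0
```

Spot on. I'll grasp the jar and return it by the reverse of the earlier shift.

```bash
python3 -m inch '{"steps":[[0,0,0,0,0,-0.03,0.9],[0,0,0,0,0,-0.06,0.9],[0,0,0,0,0,-0.085,0.9],[0,0,0,0,0,-0.1,0.9],[0,0,0,0,0,-0.1,0.9],[0,0,0,0,0,-0.1,0.3],[0,0,0,0,0,-0.1,0.3],[0,0,0,0,0,-0.1,0.3],[0,0,0,0,0,-0.1,0.3],[0,0,0,0,0,-0.1,0.3],[0,0,0,0,0,-0.09,0.3],[0,0,0,0,0,-0.07,0.3]]}' 25
python3 -m inch '{"steps":[[0,0,0,0,0,0.03,0.3],[0,0,0,0,0,0.06,0.3],[0,0,0,0,0,0.07,0.3],[0,0,0,0.004,0.017,0.07,0.3],[0,0,0,0.012,0.05,0.07,0.3],[0,0,0,0.02,0.085,0.07,0.3],[0,0,0,0.028,0.12,0.07,0.3],[0,0,0,0.037,0.158,0.07,0.3],[0,0,0,0.046,0.196,0.07,0.3],[0,0,0,0.055,0.234,0.07,0.3],[0,0,0,0.064,0.272,0.07,0.3],[0,0,0,0.073,0.31,0.07,0.3]]}'
python3 -m inch '{"steps":[[0,0,0,0.007,0.03,0,0.3],[0,0,0,0.01,0.044,0,0.3],[0,0,0,0.01,0.044,0,0.3],[0,0,0,0.01,0.044,0,0.3],[0,0,0,0.01,0.044,-0.03,0.3],[0,0,0,0.01,0.044,-0.06,0.3],[0,0,0,0.01,0.044,-0.08,0.3],[0,0,0,0.01,0.044,-0.09,0.3],[0,0,0,0.01,0.044,-0.096,0.3],[0,0,0,0.01,0.044,-0.099,0.3],[0,0,0,0.01,0.044,-0.099,0.3],[0,0,0,0.01,0.044,-0.099,0.3]]}'
```

```text
t: 34.43
eef_pos: [494.1, -311.5, 69.4]
tcp_rot: [-3.139, 0.004, 0.139]
wrist_force: [-0.1, 0.2, -1.1]
gripper_width: 0.638
finger_force: 25.0
t: 35.43
eef_pos: [568.6, -0.7, 140.5]
tcp_rot: [3.141, 0.001, 0.139]
wrist_force: [0.8, -0.3, -1.2]
gripper_width: 0.63
finger_force: 25.0
t: 36.43
eef_pos: [580.2, 40.9, 43.0]
tcp_rot: [3.141, -0.003, 0.138]
wrist_force: [0.5, -0.5, -1.1]
gripper_width: 0.634
finger_force: 25.0
```

```bash
python3 -m inch '{"steps":[[0,0,0,0,0,-0.0005,0.3],[0,0,0,0,0,-0.0005,0.88],[0,0,0,0,0,-0.0005,0.88],[0,0,0,0,0,-0.0005,0.88],[0,0,0,0,0,-0.0005,0.88],[0,0,0,0,0,0.02,0.88],[0,0,0,0,0,0.05,0.9],[0,0,0,0,0,0.085,0.9],[0,0,0,0,0,0.112,0.9],[0,0,0,-0.012,-0.028,0.112,1],[0,0,0,-0.028,-0.065,0.112,1],[0,0,0,-0.044,-0.102,0.112,1]]}'
python3 -m inch '{"steps":[[0,0,0,-0.016,-0.037,0,1],[0,0,0,-0.032,-0.074,0,1],[0,0,0,-0.048,-0.111,0,1],[0,0,0,-0.064,-0.148,0,1],[0,0,0,-0.08,-0.185,0,1],[0,0,0,-0.096,-0.222,0,1],[0,0,0,-0.112,-0.258,0,1],[0,0,0,-0.122,-0.28,0,1],[0,0,0,-0.126,-0.29,0,1],[0,0,0,-0.126,-0.29,0,1],[0,0,0,-0.126,-0.29,0,1],[0,0,0,-0.126,-0.29,0,1]]}'
```

```text
t: 37.43
eef_pos: [534.9, -60.4, 154.3]
tcp_rot: [3.141, -0.002, 0.142]
wrist_force: [0.7, -1.0, 0.2]
gripper_width: 0.989
finger_force: 0.0
t: 38.43
eef_pos: [410.3, -348.0, 153.6]
tcp_rot: [-3.141, -0.001, 0.143]
wrist_force: [-0.8, 0.3, -0.6]
gripper_width: 0.999
finger_force: 0.0
```

```bash
python3 -m inch '{"steps":[[0,0,0,0,0,-0.03,1],[0,0,0,0,0,-0.06,1],[0,0,0,0,0,-0.09,1],[0,0,0,0,0,-0.115,1],[0,0,0,0,0,-0.127,1],[0,0,0,0,0,-0.13,1],[0,0,0,0,0,-0.13,1],[0,0,0,0,0,-0.13,1],[0,0,0,0,0,-0.13,1]]}' 25
```

```text
t: 39.18
eef_pos: [410.3, -350.8, 25.2]
tcp_rot: [3.139, -0.002, 0.139]
wrist_force: [-0.6, 0.5, 0.3]
gripper_width: 0.997
finger_force: 0.0
```

```bash
python3 -m inch '{"steps":[[0,0,0,0,0,0,0.3],[0,0,0,0,0,0,0.3],[0,0,0,0,0,0,0.3],[0,0,0,0,0,0,0.3],[0,0,0,0,0,0,0.3],[0,0,0,0,0,0,0.3],[0,0,0,0,0,0.02,0.3],[0,0,0,0,0,0.04,0.3],[0,0,0,0,0,0.07,0.3],[0,0,0,0,0,0.1,0.3],[0,0,0,0,0,0.1,0.3],[0,0,0,0,0,0.1,0.3]]}' 25
python3 -m inch '{"steps":[[0,0,0,0.006,0.017,0,0.3],[0,0,0,0.017,0.05,0,0.3],[0,0,0,0.03,0.085,0,0.3],[0,0,0,0.043,0.12,0,0.3],[0,0,0,0.056,0.16,0,0.3],[0,0,0,0.069,0.2,0,0.3],[0,0,0,0.083,0.24,0,0.3],[0,0,0,0.097,0.28,0,0.3],[0,0,0,0.106,0.305,0,0.3],[0,0,0,0.1115,0.3205,0,0.3],[0,0,0,0.1115,0.3205,0,0.3],[0,0,0,0.1115,0.3205,0,0.3]]}'
python3 -m inch '{"steps":[[0,0,0,0,0,-0.03,0.3],[0,0,0,0,0,-0.06,0.3],[0,0,0,0,0,-0.08,0.3],[0,0,0,0,0,-0.09,0.3],[0,0,0,0,0,-0.095,0.3],[0,0,0,0,0,-0.098,0.3],[0,0,0,0,0,-0.099,0.3],[0,0,0,0,0,-0.099,0.3],[0,0,0,0,0,-0.099,0.3],[0,0,0,0,0,-0.099,0.3]]}'
```

```text
t: 40.18
eef_pos: [409.7, -351.0, 125.1]
tcp_rot: [3.139, -0.002, 0.139]
wrist_force: [-1.0, -0.3, -1.2]
gripper_width: 0.664
finger_force: 25.0
t: 41.18
eef_pos: [519.3, -29.0, 122.0]
tcp_rot: [-3.141, 0.003, 0.141]
wrist_force: [-0.4, -0.8, -1.3]
gripper_width: 0.662
finger_force: 25.0
t: 42.02
eef_pos: [521.2, -29.9, 25.5]
tcp_rot: [3.141, -0.002, 0.139]
wrist_force: [0.1, 0.1, -1.7]
gripper_width: 0.662
finger_force: 25.0
```

Release, lift away to the first viewing pose, and check.

```bash
python3 -m inch '{"steps":[[0,0,0,0,0,-0.0005,0.3],[0,0,0,0,0,-0.0005,1],[0,0,0,0,0,-0.0005,1],[0,0,0,0,0,-0.0005,1],[0,0,0,0,0,-0.0005,1],[0,0,0,0,0,0.02,1],[0,0,0,0,0,0.05,1],[0,0,0,0,0,0.09,1],[0,0,0,0,0,0.13,1],[0,0,0,0,0,0.17,1],[0,0,0,0,0,0.21,1],[0,0,0,0,0,0.25,1]]}'
python3 -m inch '{"steps":[[0,0,-0.07,-0.01,-0.001,0.035,1],[0,0,-0.139,-0.0205,-0.002,0.076,1],[0,0,-0.139,-0.0205,-0.002,0.076,1],[0,0,-0.139,-0.0205,-0.002,0.076,1],[0,0,-0.139,-0.0205,-0.002,0.076,1],[0,0,-0.139,-0.0205,-0.002,0.076,1]]}'
python3 - <<'E'
from h import *
s=manip.state();im=manip.snapshot('wrist')[:,:,::-1].copy();T=tool(s);print(s['eef_pos'],s['tcp_rot'])
cv2.imwrite('pics/w10.png',im);hsv=cv2.cvtColor(im,cv2.COLOR_BGR2HSV)
def hull(m,roi,z):
    x0,y0,x1,y1=roi;k=np.zeros_like(m);k[y0:y1,x0:x1]=m[y0:y1,x0:x1];c=max(cv2.findContours(k,0,2)[0],key=cv2.contourArea)
    return cv2.convexHull(wrist(T,c[:,0],z)[:,:2].astype(np.float32))
print('box',cv2.minAreaRect(hull(cv2.inRange(hsv,(24,200,170),(32,255,255)),(245,115,320,215),78)))
print('jar',cv2.fitEllipse(hull(cv2.inRange(hsv,(0,0,190),(180,60,255)),(195,90,262,150),72)))
print('ram',cv2.fitEllipse(hull(cv2.inRange(hsv,(0,0,140),(180,70,255)),(291,80,350,140),42)))
E
```

```text
t: 43.02
eef_pos: [519.9, -29.8, 276.8]
tcp_rot: [3.141, -0.0, 0.139]
wrist_force: [1.1, -0.3, -0.7]
gripper_width: 0.999
finger_force: 0.0
t: 43.52
eef_pos: [499.3, -31.9, 349.0]
tcp_rot: [-3.142, 0.003, 0.0]
wrist_force: [0.5, 0.0, 0.3]
gripper_width: 1.0
finger_force: 0.0
[499.25556205 -31.87905059 349.0355777 ] [-3.14151166e+00  2.91356235e-03  3.55813448e-04]
box ((520.7433471679688, -28.39404296875), (93.65996551513672, 55.37236404418945), 7.848847389221191)
jar ((579.7332763671875, 42.69225311279297), (55.01129913330078, 55.20600891113281), 14.483198165893555)
ram ((598.8518676757812, -81.89142608642578), (60.00675582885742, 61.5764274597168), 175.8619842529297)
```

View pics/w10.png

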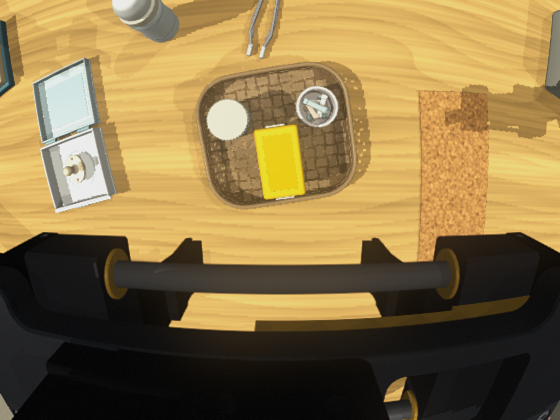

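The box (281,161), jar (228,120) and ramekin (317,106) are back within about 1.5 mm of their first places. The box yaw is 7.85° against 7.97° at the start. The pacifier stands in the case at (78,167).

```bash
python3 -c "
from plant import manip
print(manip.close_job())"
```

```text
the job is handed in; nothing more can be done
None
```

The job is handed in at about 44 s: the pacifier stands teat up in the middle of the steriliser case, and the box, ramekin and jar are back upright within about 1.5 mm of where they stood by the camera, though the hand-in returned no verdict.

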